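# Draw out the dish tray and close the empty one

## Robot

A 6-joint arm with a two-finger parallel gripper is mounted at the origin on a cart in front of the work surface, level with it; the furniture and walls round the work are solid. World frame = base frame: x ahead of the robot, y to its left, z up, the work surface at z = 0. Lengths are in m, angles in rad, forces in N, time in s.
With the tool pointing down it reaches from about 0.375 to 0.975 m from the base axis. Payload 3.8 kg.
Tool frame: the origin (TCP) lies on the centre line of the jaws, within the pads' length; the fingertips stand 17 mm ahead of it and the grasp point (between the pads) lies 2 mm behind it (robot.tip_extent is the distance from the TCP to the fingertips, in m); z points along the fingers, y is the direction in which the jaws open and shut (so a half turn about z gives the same grasp; the last joint's range is limited). The gripper opens to 85 mm and grips with 20 to 120 N. Pads are 22 mm wide; open, the fingers measure 114 mm over their backs; the gripper's body (76 mm by 85 mm) begins 54 mm behind the grasp point. The pads swing forward as they close: fully open they stand 13 mm farther back than shut.
Start: joints at [1.1, 0.264, 1.604, -0, 1.274, -0.037], TCP at [0.284, 0.612, 0.248] pointing down, gripper open.
Joint ranges: [-2.63, 2.63], [-0.94, 2.18], [0.31, 2.57], [-1.31, 4.45], [0, 2.66], [-2.55, 2.55]. Speed limits (rad/s): [2.57, 2.57, 3.14, 3.14, 3.14, 3.14].

## Interface

Orientations are given as a rotation vector (axis times angle).
In Python, from rig import robot, imaging gives the robot as it stands. The module is installed in compiled form; this text tells all that it offers.
- The arm moves only by the tool send_rows, never from a script. Its argument "plan" is a list of rows, each a list of 7 numbers: the shift along the tool's x, y, z in m, then the turn, a rotation vector about the tool's x, y, z in rad, then the opening, from 0 (shut) to 1 (fully open). In form: [[x, y, z, rx, ry, rz, fingers], ...]. A call has 1 to 5 rows; each row shifts and turns the pose as measured when the row begins, along the tool's axes as they then stand; what a row does not reach is not made up. A row lasts 1/12 s, in which the tool goes at most 41.7 mm and 7.16 degrees, less where a joint would pass 70% of its speed; a pose out of reach is approached as far as the arm can. A call with a gripper value outside its range is refused whole. The fingers move at their own pace and stop on an object; the grip force is fixed at half the most. Time passes only in rows, so rows that do not move let the fingers close. It gives the time, the measured TCP pose, the force and the opening at its end, in the units of the state.
- robot.get_obs(): the state, without advancing time (a new reading comes with each control period).
- imaging.read_camera(name): name is "side" or "top" or "wrist"; returns a dict with "frame" (400x640x3 uint8, blue, green, red), "range_z" (400x640 float32, m along the optical axis (not along the pixel's ray), 0 where there is no reading), "camera_matrix" (3x3 intrinsics, pixels), "rvec" (rotation vector, rad) and "tvec" (3), from world to camera coordinates, as OpenCV has them; the wrist camera has in their place "mount" (4x4, takes a point from camera to tool coordinates, whose origin is the TCP and whose axes are the flange's). Camera axes: x right, y down, z forward; pixel columns grow to the right and rows downward; lengths in m; the calibration is good to about 2 mm. A picture is of the moment at which its call begins: read the wrist's pose just before it.
- robot.sign_off(): hands the job in, once; it reports no verdict.
Trained networks look in a picture, given as the dict that the camera call returned (one of the last four; its "shot" number tells which), for a name from the list of things; names that differ only in an ending like _2 or _b are one class to them, and where a whole thing is asked for, a point or a joint stands for the part that bears it (a point fixed in the world has none). Each returns a list of dicts, best first, with "conf" (0 to 1); they miss things now and then, are a little off and sometimes report something else, mostly with a low value. They report only what shows in the picture. A call takes as long as a camera call. They do not tell look-alikes from the thing itself.
- imaging.recognise(target, picture): "bbox" ([left, top, right, bottom] in pixels, round what is visible of it).
- imaging.outline_of(target, picture): "pixels" (400x640 bool, what is visible of it) and "bbox" ([left, top, right, bottom] in pixels, round what is visible of it).
The state is a dict: "time_s": time; "qpos": joint angles; "qd": joint speeds; "joint_efforts": joint torques, N m; "ee_pos": TCP position; "tool_rot": TCP orientation; "contact_force": force on the tool from outside, world axes, zero at the start; "wrist_torque": the same for the moment, N m; "width": opening from 0.0 (shut) to 1.0 (fully open).
Only numpy, scipy, OpenCV 4.12 (cv2) and the standard library are available. Lean on these libraries where they do the work, as an engineer would, in place of code of your own. Each camera call takes 0.05 s, during which the arm holds its last target. There are 200 camera calls.

## Task

Two small slide stands are on the bench: the tray of one carries a petri dish, the other's tray is empty and stands partly out. First hook a fingertip behind the lip of the tray with the dish and draw it out to its stop with the dish lying in it, then push the empty tray fully home. Do not pinch or lift anything, do not touch the dish, leave the dish's tray out, and leave everything else on the bench where it is.

Things in the scene. Friction and masses are not known exactly. Their poses are not given: they have to be found in the camera images.
- stand_dish: Fixed low aluminium slide stand, 150 long (x) x 84 wide (y) mm, whose tray carries the dish; it may be the left or right stand. Origin: centre of its underside, on the bench. Its x points from the lipped front to the rear, z up; the tray is drawn out along -x. Side cheeks reach 20 mm above the bench; a dark bridge 14 mm wide, 61 mm high crosses over the tray at x = +16 mm.
- stand_empty: The other slide stand, same shape, size and axes; its steel tray is empty and stands partly out.
- tray_dish (a joint): How far the tray with the dish is drawn out of its stand, m: 0 = fully home, 0.09 = out at the stop. Starts at 0. Slides with 1.5 to 3 N of friction, no spring: it stays where it is left.
- tray_empty (a joint): How far the empty tray stands out, m: 0 = fully home, 0.09 = out at the stop; same friction.
- lip_dish (a point): Point on the inner (rear) face of the upright lip at the front end of the tray with the dish: mid-width, at its top, 36 mm above the bench. Lip 68 mm wide, 13 mm thick (inner to outer face). Tray floor 13 mm above the bench. The pocket behind the lip, open above, is 58 mm long (stand +x), 68 wide, and ends at the 5 mm rim round the dish. Moves with the tray.
- lip_empty (a point): The same point on the empty tray's identical lip; the flat outer face of that lip (58 mm wide, from 11 to 36 mm above the bench) lies 13 mm from it along the stand's -x.
- seat_dish (a point): Centre of the shallow square recess (60 x 58 mm, rim 5 mm high) in the tray with the dish, on its floor; travels with the tray; axes as the stand's.
- dish: Loose lidded round petri dish, 55 mm across, 11 high, 11 to 17 g, lying in the recess of one tray; origin at the centre of its underside.
- bath_corner (a point): Fixed obstacle: bench-top point under the nearest left corner of the big ultrasonic bath. From here its front face runs 530 mm to the right (world -y), 360 mm high, with knobs standing 16 mm out of it; the bath fills all beyond (world +x). Keep the arm and the gripper's body on the robot's side of it.
- manifold_edge (a point): Fixed obstacle: bench-top point under the nearest parts (valve handles, cups' flanges) of the pipe manifold that runs along world y behind the stands, from 340 mm left to 350 mm right of here; these parts lie at or beyond this x, up to 140 mm high. Keep the gripper's body on the robot's side.
- vial: Bystander, loose: glass vial with screw cap, 20 mm across, 45 high, standing between the two stands; origin at the centre of its underside.
- cone_vessel: Bystander, loose: small grey conical vessel, 68 mm across, 88 high, standing at the far left; origin at the centre of its underside.
- forceps: Bystander, loose: steel forceps 117 x 24 x 11 mm lying on the bench to the right; origin at the centre of its underside.
- bench_timer: Bystander, loose: bench timer with three keys, 68 x 68 x 20 mm, lying to the right; origin at the centre of its underside.
- ferrule: Bystander, loose: flat round metal disc, 75 mm across, 6 thick, lying to the right; origin at the centre of its underside.
Things that resemble listed ones, but are neither listed nor needed, are in the scene too. What is shaped like the dish but black or purple is not meant.

How it is judged:
By the outcome, as a careful person would: the job done as asked, in the order asked, and still so for the second after the job is handed in, with the robot touching nothing.
It also fails if it takes over 64 s, if anything falls off the work surface, if the arm or the gripper's body presses on something with over 40 N, if the wrist force passes 120 N, or if a joint passes its speed limit or range.

## Working session

There is one attempt and no reset: what is moved stays moved. The work goes in short steps, Python scripts to look and compute and a tool call to move; the robot and the scene stay as the last step left them, time stands still between calls to the robot, and variables do not carry over. Pictures are saved under pics/ and viewed, on a budget of 10 in all, crops included, one or two more only if the job needs it, and the job is handed in when it is done.

Besides the shell and the picture viewer there is one more tool, called as name(argument=value, ...) on one line, values as JSON. send_rows: Moves the arm, as the interface text tells. Its arguments: {"type":"object","properties":{"plan":{"type":"array"}},"required":["plan"]}

```bash
mkdir -p pics; cat > h.py <<'E'
import numpy as np, cv2
from rig import robot, imaging
def w(pic):
    """world points for each pixel"""
    K=pic["camera_matrix"]; z=pic["range_z"]; v,u=np.mgrid[:400,:640]
    P=np.stack([(u-K[0,2])/K[0,0]*z,(v-K[1,2])/K[1,1]*z,z],-1)
    if "mount" in pic:
        o=pic["obs"]; R=cv2.Rodrigues(np.array(o["tool_rot"],float))[0]; M=np.array(pic["mount"])
        P=P@M[:3,:3].T+M[:3,3]; return P@R.T+np.array(o["ee_pos"])
    R=cv2.Rodrigues(np.array(pic["rvec"],float))[0]
    return (P-np.array(pic["tvec"]).ravel())@R
def cam(n):
    o=robot.get_obs(); p=imaging.read_camera(n); p["obs"]=o; return p
E
python3 - <<'E'
from h import *
a=cam("top"); b=cam("side")
np.savez("s.npz",tp=w(a),sp=w(b))
cv2.imwrite("pics/top.png",a["frame"]);cv2.imwrite("pics/side.png",b["frame"])
o=robot.get_obs(); print(o)
for nm,p in(("top",a),("side",b)):
  P=w(p)
  for t in "stand_dish stand_empty lip_dish dish vial cone_vessel forceps bench_timer ferrule".split():
    for d in imaging.outline_of(t,p)[:3]:
      m=d["pixels"]&(p["range_z"]>0); q=P[m]
      if len(q): print(nm,t,round(d["conf"],2),np.round(d["bbox"]),np.median(q,0).round(3),np.percentile(q,3,0).round(3),np.percentile(q,97,0).round(3))
E
```

```text
{'time_s': 0.1, 'qpos': array([ 1.10010610e+00,  2.64673452e-01,  1.60526098e+00,  9.22641946e-06,
        1.27371722e+00, -3.69098394e-02]), 'qd': array([-0.00146389, -0.0005509 , -0.00387159, -0.00026088,  0.00021817,
       -0.0008256 ]), 'joint_efforts': array([ 1.24635162e-04, -5.16706109e+01, -3.68590808e+01, -7.03700675e-05,
        6.25920889e-03,  1.90758504e-05]), 'ee_pos': array([0.28341904, 0.611909  , 0.24707673]), 'tool_rot': array([-0.67594175, -3.06747383,  0.00312666]), 'contact_force': array([ 0.46692341,  0.80426078, -0.45584135]), 'wrist_torque': array([ 0.0173025 ,  0.03301994, -0.03331215]), 'width': 1.001150326848626}
top stand_dish 0.93 [198. 219. 237. 243.] [0.4   0.399 0.016] [0.362 0.332 0.002] [0.441 0.484 0.064]
top stand_empty 0.94 [317. 219. 371. 241.] [ 0.409 -0.069  0.014] [ 0.37  -0.17   0.002] [0.451 0.016 0.062]
top stand_empty 0.25 [336. 220. 373. 246.] [ 0.402 -0.111  0.015] [ 0.37  -0.175  0.006] [ 0.436 -0.046  0.038]
top lip_dish 0.96 [201. 223. 241. 243.] [0.4   0.374 0.015] [0.369 0.328 0.007] [0.431 0.46  0.038]
top dish 0.73 [262. 157. 274
[... 1148 characters left out ...]
.] [ 0.398 -0.116  0.013] [ 0.361 -0.184  0.006] [ 0.435 -0.047  0.035]
side dish 0.56 [318. 178. 330. 180.] [0.669 0.212 0.008] [ 0.646  0.185 -0.003] [0.702 0.239 0.014]
side dish 0.48 [306. 170. 314. 174.] [0.655 0.304 0.007] [ 0.56   0.222 -0.004] [0.692 0.331 0.097]
side cone_vessel 0.58 [235. 148. 244. 169.] [0.412 0.614 0.04 ] [ 0.389  0.589 -0.001] [0.445 0.707 0.087]
side bench_timer 0.47 [378. 264. 396. 280.] [ 0.379 -0.444  0.016] [ 0.357 -0.472  0.004] [ 0.413 -0.416  0.022]
side ferrule 0.73 [257. 180. 276. 191.] [0.397 0.334 0.015] [0.365 0.319 0.006] [0.426 0.398 0.037]
side ferrule 0.57 [403. 280. 420. 294.] [ 0.403 -0.552  0.004] [ 0.373 -0.581 -0.001] [ 0.438 -0.52   0.009]
```

```bash
python3 - <<'E'
import cv2,numpy as np
a=cv2.imread("pics/top.png");b=cv2.imread("pics/side.png")
A=cv2.resize(a[130:270,130:490],(800,311),interpolation=3)
B=cv2.resize(b[120:300,200:560],(578,289),interpolation=3);B=np.pad(B,((0,0),(0,222),(0,0)))
cv2.imwrite("pics/v1.png",np.vstack([A,B]))
A=cv2.resize(a[205:255,185:255],(800,571),interpolation=2)
E
```

```text
(no output)
```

View pics/v1.png

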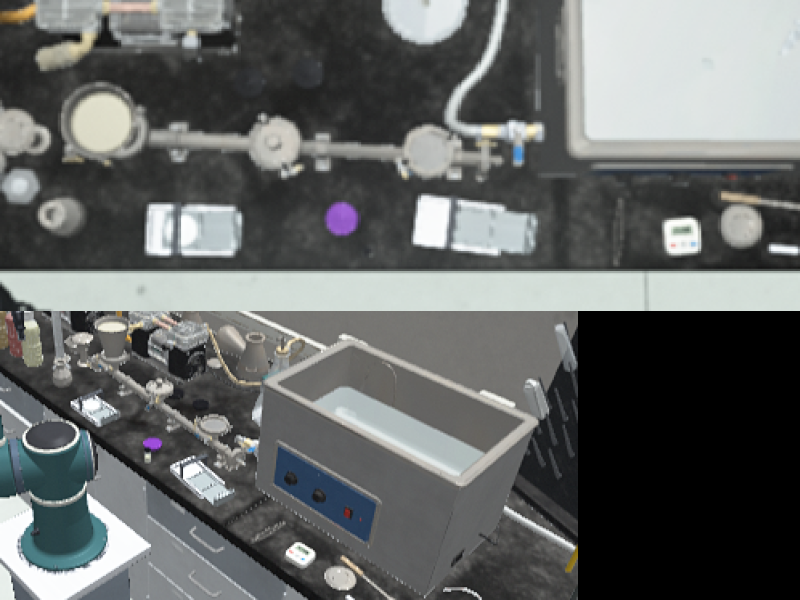

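```bash
python3 - <<'E'
from h import *
s=np.load("s.npz")
print(robot.tip_extent)
for n in("tp","sp"):
  P=s[n].reshape(-1,3)
  for nm,x0,x1,y0,y1 in(("L",.34,.46,.25,.55),("R",.34,.46,-.25,.1)):
    q=P[(P[:,0]>x0)&(P[:,0]<x1)&(P[:,1]>y0)&(P[:,1]<y1)&(P[:,2]>.008)&(P[:,2]<.1)]
    r=cv2.minAreaRect(q[:,:2].astype(np.float32)); print(n,nm,r,np.round(cv2.boxPoints(r),3).tolist())
    print(' high',np.round(q[q[:,2]>.045].mean(0),3), 'lip', np.round(q[(q[:,2]>.028)&(q[:,2]<.045)].mean(0),3))
  q=P[(P[:,2]>.1)&(P[:,0]>.35)&(P[:,1]<-.05)&(P[:,1]>-.9)&(P[:,0]<.8)]; print('bath',q[:,0].min(),q[:,1].max(),np.percentile(q[:,0],[1,5,20]))
  q=P[(P[:,2]>.03)&(P[:,2]<.15)&(P[:,0]>.46)&(P[:,0]<.8)&(P[:,1]>-.15)&(P[:,1]<.5)]; print('manif',np.percentile(q[:,0],[.2,1,5,20]))
E
```

```text
0.017
tp L ((0.40053465962409973, 0.3961867690086365), (0.11563719809055328, 0.2895282208919525), 0.18058103322982788) [[0.34200000762939453, 0.5410000085830688], [0.34299999475479126, 0.25099998712539673], [0.45899999141693115, 0.25200000405311584], [0.4580000042915344, 0.5410000085830688]]
 high [0.401 0.431 0.061] lip [0.396 0.361 0.034]
tp R ((0.40160125494003296, -0.0732320100069046), (0.11615518480539322, 0.34057047963142395), 0.11219227313995361) [[0.34299999475479126, 0.09700000286102295], [0.3440000116825104, -0.24400000274181366], [0.46000000834465027, -0.24300000071525574], [0.45899999141693115, 0.09700000286102295]]
 high [ 0.414 -0.033  0.061] lip [ 0.396 -0.156  0.035]
bath 0.3882889292768338 -0.13687840497051756 [0.42232621 0.49337385 0.53913938]
manif [0.48737694 0.49215995 0.50444465 0.52880396]
sp L ((0.40157315135002136, 0.3969990611076355), (0.09923182427883148, 0.1866718977689743), 1.1159770488739014) [[0.3499999940395355, 0.48899999260902405], [0.3540000021457672, 0.30300000309944153], [0.453000009059906, 0.3050000071525574], [0.4490000009536743, 0.4909999966621399]]
 high [0.394 0.424 0.059] lip [0.396 0.354 0.034]
sp R ((0.4031658470630646, -0.043577298521995544), (0.10370101779699326, 0.2880449891090393), 1.0661755800247192) [[0.3490000069141388, 0.0989999994635582], [0.3540000021457672, -0.1889999955892563], [0.4580000042915344, -0.18700000643730164], [0.4519999921321869, 0.10100000351667404]]
 high [ 0.409 -0.037  0.057] lip [ 0.39  -0.125  0.034]
bath 0.3815651465611993 -0.1408566555296045 [0.39508096 0.48460594 0.4913159 ]
manif [0.48045094 0.48446537 0.49236329 0.51751728]
```

send_rows(plan=[[0,-0.02,0,0,0,0.1,0],[0,-0.04,0,0,0,0.1,0],[0,-0.04,0,0,0,0.1,0],[0,-0.04,0,0,0,0.1,0],[0,-0.04,0,0,0,0,0]])

```text
time_s: 1.42
ee_pos: [0.1761, 0.4722, 0.2462]
tool_rot: [1.306, 2.856, 0.007]
contact_force: [-1.0, 0.4, 0.7]
width: 0.301
```

send_rows(plan=[[0,0,0,0,0,0.12,0],[0,0,0,0,0,0.12,0],[0,0,0,0,0,0.12,0],[0,0,0,0,0,0.12,0],[0,0,0,0,0,0.12,0]])

```text
time_s: 1.83
ee_pos: [0.1683, 0.4627, 0.2448]
tool_rot: [2.116, 2.322, -0.002]
contact_force: [-0.4, 0.1, 0.2]
width: 0.002
```

send_rows(plan=[[-0.02,0.03,0,0,0,0.1,0],[-0.02,0.035,0,0,0,0,0],[-0.02,0.035,0,0,0,0,0],[-0.02,0.035,0,0,0,0,0],[-0.02,0.035,0,0,0,0,0]])

```text
time_s: 2.25
ee_pos: [0.3378, 0.3653, 0.2461]
tool_rot: [-2.221, -2.216, -0.004]
contact_force: [0.4, 0.8, -0.2]
width: -0.0
```

```bash
python3 - <<'E'
from h import *
p=cam("wrist"); cv2.imwrite("pics/w1.png",p["frame"]); P=w(p); np.save("w1.npy",P)
o=robot.get_obs(); print(o["ee_pos"],o["tool_rot"],np.round(p["mount"],3).tolist())
for t in "stand_dish lip_dish seat_dish dish".split():
    for d in imaging.outline_of(t,p)[:3]:
      m=d["pixels"]&(p["range_z"]>0); q=P[m]
      if len(q): print(t,round(d["conf"],2),np.round(d["bbox"]),np.median(q,0).round(3),np.percentile(q,3,0).round(3),np.percentile(q,97,0).round(3))
E
```

```text
[0.344233   0.36162346 0.24634947] [2.22706853 2.21283352 0.00741601] [[-0.001, -0.965, -0.264, 0.067], [1.0, -0.001, -0.001, 0.001], [0.0, -0.264, 0.965, -0.126], [0.0, 0.0, 0.0, 1.0]]
stand_dish 0.75 [333.  53. 433. 216.] [0.401 0.409 0.014] [0.36  0.335 0.005] [0.441 0.487 0.061]
lip_dish 0.72 [340.  81. 413. 216.] [0.399 0.377 0.013] [0.368 0.332 0.012] [0.433 0.462 0.036]
seat_dish 0.58 [342.  78. 414. 215.] [0.399 0.377 0.013] [0.368 0.332 0.012] [0.433 0.462 0.036]
dish 0.93 [578. 269. 615. 308.] [0.686 0.22  0.011] [0.665 0.196 0.007] [0.703 0.245 0.012]
dish 0.92 [569. 189. 624. 234.] [0.659 0.323 0.011] [0.635 0.298 0.005] [0.685 0.346 0.012]
dish 0.8 [350.  88. 405. 143.] [0.401 0.425 0.024] [0.378 0.406 0.019] [0.422 0.456 0.026]
```

View pics/w1.png

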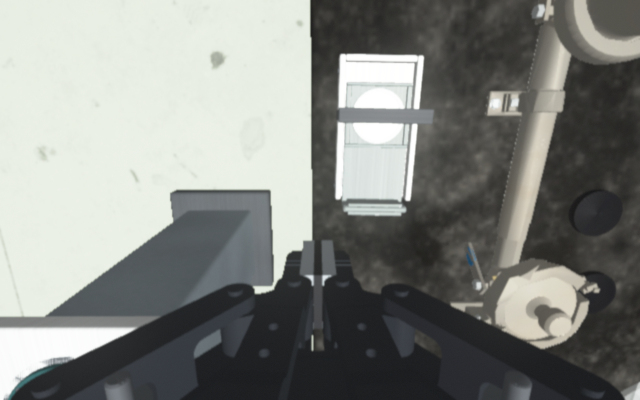

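```bash
python3 - <<'E'
from h import *
P=np.load("w1.npy").reshape(-1,3)
b=(P[:,0]>.34)&(P[:,0]<.46)&(P[:,1]>.3)&(P[:,1]<.52)
q=P[b&(P[:,2]>.033)&(P[:,2]<.04)&(P[:,1]<.37)]; print("lip",len(q),np.percentile(q,[2,50,98],0).round(4))
for lo,hi in((.37,.39),(.39,.41),(.41,.43)):
  k=q[(q[:,0]>lo)&(q[:,0]<hi)]; print(np.percentile(k[:,1],[3,97]).round(4))
c=P[b&(P[:,2]>.017)&(P[:,2]<.022)&((P[:,0]<.37)|(P[:,0]>.432))]
for s in(-1,1):
  k=c[(c[:,0]-.4)*s>0]; print("cheek",np.polyfit(k[:,1],k[:,0],1),k[:,1].min(),k[:,1].max(),k[:,0].mean())
q=P[b&(P[:,2]>.055)&(P[:,2]<.066)]; print("bridge",np.percentile(q,[2,50,98],0).round(4),np.polyfit(q[:,0],q[:,1],1))
E
```

```text
lip 700 [[0.3677 0.3283 0.0337]
 [0.3987 0.335  0.0358]
 [0.4296 0.3409 0.0375]]
[0.3286 0.3411]
[0.3282 0.3407]
[0.3283 0.3403]
cheek [0.02611304 0.35196883] 0.33691808203349544 0.4908057280381342 0.3629792096669942
cheek [0.00799083 0.43518486] 0.340745138105 0.4894161945418981 0.4385621723923249
bridge [[0.3591 0.4243 0.0592]
 [0.4007 0.4316 0.0609]
 [0.4432 0.4387 0.0623]] [-0.01972614  0.43953843]
```

send_rows(plan=[[0,0.03,0.02,0,0,0,0],[0,0.026,0.03,0,0,0,0],[0,0,0.035,0,0,0,0],[0,0,0.02,0,0,0,0],[0,0,0,0,0,0,0]])

```text
time_s: 2.92
ee_pos: [0.3902, 0.3752, 0.1419]
tool_rot: [-2.208, -2.224, -0.02]
contact_force: [0.1, 0.0, -0.1]
width: 0.002
```

send_rows(plan=[[-0.013,0.009,0.02,0,0,0,0],[0,0,0.03,0,0,0,0],[0,0,0.02,0,0,0,0],[0,0,0,0,0,0,0]])

```text
time_s: 3.25
ee_pos: [0.3958, 0.3692, 0.0734]
tool_rot: [-2.196, -2.234, -0.025]
contact_force: [-0.7, -1.0, -0.9]
width: -0.001
```

send_rows(plan=[[-0.006,0.004,0,0,0,0,0],[0,0,0.012,0,0,0,0],[0,0,0.012,0,0,0,0],[0,0,0.008,0,0,0,0],[0,0,0,0,0,0,0]])

```text
time_s: 3.67
ee_pos: [0.4011, 0.3689, 0.0456]
tool_rot: [-2.19, -2.241, -0.039]
contact_force: [-0.2, -0.1, 0.3]
width: 0.004
```

```bash
python3 - <<'E'
from h import *
o=robot.get_obs();print(o["ee_pos"],o["contact_force"])
p=cam("wrist"); cv2.imwrite("pics/w2.png",p["frame"])
E
```

```text
[0.40105539 0.36889929 0.04559721] [-0.16094509 -0.09555533  0.26220048]
```

View pics/w2.png

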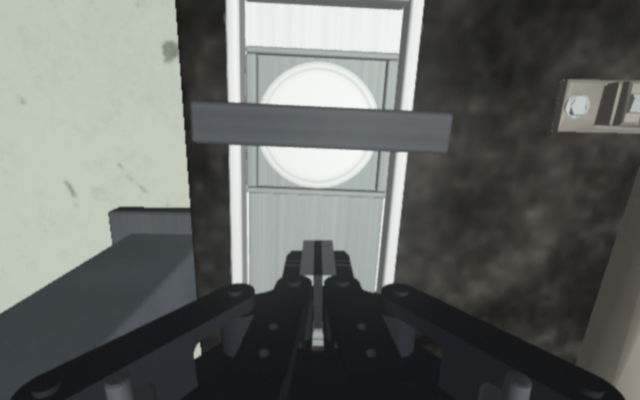

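send_rows(plan=[[0,0,0.005,0.017,-0.018,0,0],[-0.003,0,0.004,0,0,0,0],[-0.005,0,0,0,0,0,0],[-0.005,0,0,0,0,0,0],[0,0,0,0,0,0,0]])

```text
time_s: 4.13
ee_pos: [0.403, 0.3561, 0.0375]
tool_rot: [-2.19, -2.243, -0.0]
contact_force: [-0.3, 0.0, 0.0]
width: -0.006
```

send_rows(plan=[[-0.005,0,0,0,0,0,0],[-0.005,0,0,0,0,0,0],[-0.005,0,0,0,0,0,0],[-0.006,0,0,0,0,0,0],[-0.006,0,0,0,0,0,0]])

```text
time_s: 4.55
ee_pos: [0.4035, 0.328, 0.038]
tool_rot: [-2.191, -2.24, -0.004]
contact_force: [-0.8, 2.1, 1.0]
width: 0.001
```

send_rows(plan=[[-0.006,0,0,0,0,0,0],[-0.006,-0.0005,0,0,0,0,0],[-0.006,0,0,0,0,0,0],[-0.006,-0.0005,0,0,0,0,0],[-0.006,0,0,0,0,0,0]])

```text
time_s: 4.97
ee_pos: [0.403, 0.2946, 0.038]
tool_rot: [-2.191, -2.239, -0.005]
contact_force: [-0.5, 2.4, 0.6]
width: -0.001
```

send_rows(plan=[[-0.006,0,0,0,0,0,0],[-0.006,-0.0005,0,0,0,0,0],[-0.005,0,0,0,0,0,0],[-0.004,0,0,0,0,0,0]])

```text
time_s: 5.3
ee_pos: [0.4028, 0.2708, 0.038]
tool_rot: [-2.192, -2.238, -0.005]
contact_force: [-0.2, 2.5, 0.2]
width: 0.001
```

send_rows(plan=[[-0.004,0,0,0,0,0,0],[-0.003,0,0,0,0,0,0],[-0.003,0,0,0,0,0,0]])

```text
time_s: 5.55
ee_pos: [0.403, 0.2601, 0.0381]
tool_rot: [-2.193, -2.235, -0.007]
contact_force: [-4.2, 17.4, -3.9]
width: 0.001
```

send_rows(plan=[[-0.003,0,0,0,0,0,0],[-0.003,0,0,0,0,0,0]])

```text
time_s: 5.72
ee_pos: [0.4031, 0.26, 0.0383]
tool_rot: [-2.195, -2.221, -0.023]
contact_force: [-3.5, 17.5, -5.7]
width: 0.0
```

send_rows(plan=[[0.008,0,0,0,0,0,0],[0.006,0,0,0,0,0,0],[0,0,-0.02,0,0,0,0],[0,0,-0.035,0,0,0,0],[0,0,-0.035,0,0,0,0]])

```text
time_s: 6.13
ee_pos: [0.3974, 0.2686, 0.1222]
tool_rot: [-2.19, -2.222, 0.007]
contact_force: [1.6, 1.0, 0.4]
width: -0.003
```

send_rows(plan=[[-0.02,-0.005,-0.035,0,0,0,0],[-0.035,-0.01,-0.02,0,0,0,0],[-0.035,-0.01,0,0,0,0,0],[-0.035,-0.01,0,0,0,0,0],[0,0,0,0,0,0,0]])

```text
time_s: 6.55
ee_pos: [0.3722, 0.1406, 0.1895]
tool_rot: [-2.19, -2.243, -0.015]
contact_force: [-0.1, 0.3, -0.1]
width: -0.001
```

```bash
python3 - <<'E'
from h import *
o=robot.get_obs();print(o["ee_pos"],o["contact_force"],o["qpos"])
p=cam("wrist"); cv2.imwrite("pics/w3.png",p["frame"]); P=w(p).reshape(-1,3)
q=P[(P[:,0]>.34)&(P[:,0]<.46)&(P[:,1]>.2)&(P[:,1]<.37)&(P[:,2]>.033)&(P[:,2]<.04)]; print("lip",len(q),np.percentile(q,[2,50,98],0).round(4))
E
```

```text
[0.3721736  0.14055242 0.18953738] [-0.14871725  0.2731578  -0.07516973] [ 0.2896432  -0.24230667  2.22628965  0.01158612  1.15256927  0.26146068]
lip 1354 [[0.3663 0.2377 0.034 ]
 [0.3975 0.2439 0.0359]
 [0.4281 0.2504 0.0375]]
```

View pics/w3.png

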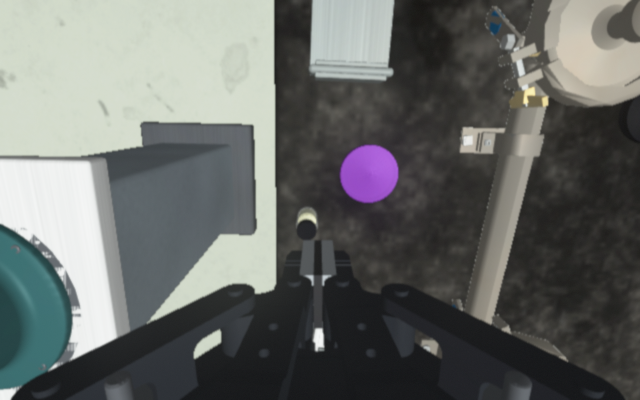

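send_rows(plan=[[-0.035,0.015,0,0,0,0,0],[-0.038,0.01,0,0,0,0,0],[-0.038,0,0,0,0,0,0],[-0.038,0,0,0,0,0,0],[-0.038,0,0,0,0,0,0]])

```text
time_s: 7.02
ee_pos: [0.4075, -0.0416, 0.189]
tool_rot: [-2.172, -2.264, -0.029]
contact_force: [0.4, 0.3, 0.9]
width: 0.0
```

send_rows(plan=[[-0.038,0,0,0,0,0,0],[-0.038,0,0,0,0,0,0],[-0.038,0,0,0,0,0,0],[-0.038,0,0,0,0,0,0],[-0.02,0,0,0,0,0,0]])

```text
time_s: 7.43
ee_pos: [0.4177, -0.2232, 0.1861]
tool_rot: [-2.171, -2.27, -0.027]
contact_force: [0.3, 0.1, -1.1]
width: -0.001
```

send_rows(plan=[[-0.02,-0.015,0,0.012,-0.012,0,0],[-0.005,-0.005,0,0,0,0,0],[0,0,0,0,0,0,0]])

```text
time_s: 7.68
ee_pos: [0.4006, -0.2548, 0.1847]
tool_rot: [2.176, 2.266, -0.003]
contact_force: [0.7, 1.1, -0.3]
width: 0.001
```

```bash
python3 - <<'E'
from h import *
o=robot.get_obs();print(o["ee_pos"],o["tool_rot"],o["contact_force"])
p=cam("wrist"); cv2.imwrite("pics/w4.png",p["frame"]); P=w(p).reshape(-1,3)
b=(P[:,0]>.34)&(P[:,0]<.47)&(P[:,1]>-.3)&(P[:,1]<.1)
q=P[b&(P[:,2]>.033)&(P[:,2]<.039)&(P[:,1]<-.1)&(P[:,1]>-.2)]; print("lip",len(q),np.percentile(q,[2,50,98],0).round(4))
r=cv2.minAreaRect(q[:,:2].astype(np.float32));print(r,cv2.boxPoints(r).round(4).tolist())
for lo in(.37,.385,.4,.415):
  k=q[(q[:,0]>lo)&(q[:,0]<lo+.015)]; print(lo,np.percentile(k[:,1],[3,97]).round(4))
q=P[b&(P[:,2]>.055)&(P[:,2]<.066)&(P[:,1]>-.08)]; print("bridge",np.percentile(q,[2,50,98],0).round(4),np.polyfit(q[:,0],q[:,1],1))
c=P[b&(P[:,2]>.017)&(P[:,2]<.022)]; r=cv2.minAreaRect(c[:,:2].astype(np.float32));print('cheeks',r,cv2.boxPoints(r).round(4).tolist())
E
```

```text
[ 0.40055778 -0.25484753  0.18471049] [ 2.17614586  2.26561043 -0.0031725 ] [ 0.71048661  1.1390747  -0.25605892]
lip 1341 [[ 0.3637 -0.1797  0.034 ]
 [ 0.3941 -0.1715  0.0359]
 [ 0.425  -0.1633  0.0375]]
((0.3943015933036804, -0.1715024709701538), (0.013153593987226486, 0.06862660497426987), 82.4932861328125) [[0.3594000041484833, -0.17350000143051147], [0.42750000953674316, -0.18250000476837158], [0.4291999936103821, -0.16949999332427979], [0.3610999882221222, -0.16050000488758087]]
0.37 [-0.1756 -0.1631]
0.385 [-0.1777 -0.1651]
0.4 [-0.1796 -0.167 ]
0.415 [-0.1808 -0.1687]Traceback (most recent call last):
  File "<stdin>", line 9, in <module>
    return _quantile_unchecked(
        a, q, axis, out, overwrite_input, method, keepdims, weights)
    return _ureduce(a,
                    func=_quantile_ureduce_func,
    ...<5 lines>...
                    overwrite_input=overwrite_input,
                    method=method)
    r = func(a, **kwargs)
    result = _quantile(arr,
                       quantiles=q,
    ...<2 lines>...
                       out=out,
                       weights=wgt)
    slices_having_nans = np.isnan(arr[-1, ...])
                                  ~~~^^^^^^^^^
IndexError: index -1 is out of bounds for axis 0 with size 0
```

View pics/w4.png

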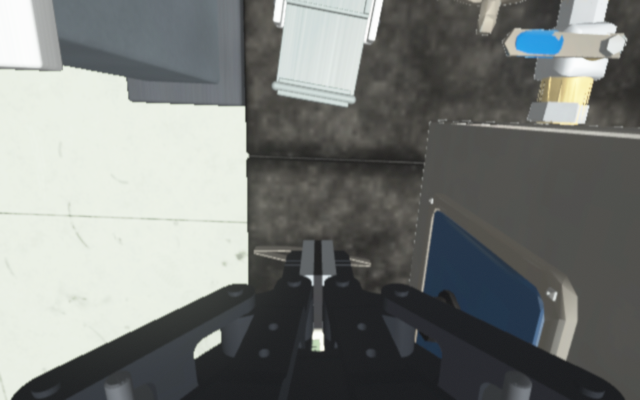

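```bash
python3 - <<'E'
from h import *
p=cam("wrist"); P=w(p)
for d in imaging.outline_of("forceps",p)[:2]:
  q=P[d["pixels"]&(p["range_z"]>0)]; print(d["conf"],d["bbox"],np.percentile(q,[2,50,98],0).round(3))
q=P[235:275,250:375].reshape(-1,3); q=q[(q[:,2]<.025)&(q[:,2]>.004)]; print(np.percentile(q,[2,50,98],0).round(3))
q=P.reshape(-1,3); q=q[(q[:,1]<-.15)&(q[:,1]>-.35)&(q[:,2]>.02)&(q[:,2]<.12)&(q[:,0]>.45)]; print('bath',np.percentile(q,[1,5],0))
E
```

```text
0.56 [254.1, 248.4, 370.2, 267.2] [[ 0.342 -0.335 -0.   ]
 [ 0.366 -0.326  0.006]
 [ 0.456 -0.32   0.012]]
[[ 0.341 -0.335  0.004]
 [ 0.365 -0.325  0.008]
 [ 0.456 -0.32   0.012]]
bath [[ 0.49099073 -0.33408121  0.02210608]
 [ 0.49146327 -0.30907575  0.02975327]]
```

send_rows(plan=[[0,0,0,0,0,0.085,0],[0,0,0,0,0,0.085,0],[0,0,0,0,0,0,0]])

```text
time_s: 8.08
ee_pos: [0.4025, -0.2489, 0.1846]
tool_rot: [-2.36, -2.073, -0.001]
contact_force: [0.1, 0.0, -1.2]
width: -0.001
```

send_rows(plan=[[0.02,-0.01,0.02,0,0,0,0],[0.012,-0.006,0.035,0,0,0,0],[0,0,0.035,0,0,0,0],[0,0,0.015,0,0,0,0],[0,0,0,0,0,0,0]])

```text
time_s: 8.5
ee_pos: [0.3961, -0.2104, 0.0806]
tool_rot: [2.332, 2.089, 0.008]
contact_force: [-1.5, 0.2, 0.1]
width: -0.002
```

send_rows(plan=[[0,-0.007,0.015,0,0,0,0],[0,0,0.015,0,0,0,0],[0,0,0.011,0,0,0,0],[0,0,0,0,0,0,0]])

```text
time_s: 8.83
ee_pos: [0.392, -0.2074, 0.0405]
tool_rot: [2.319, 2.102, 0.011]
contact_force: [-0.8, -0.1, 0.1]
width: 0.0
```

send_rows(plan=[[0.005,0,0,0,0,0,0],[0.005,0,0,0,0,0,0],[0.005,0,0,0,0,0,0]])

```text
time_s: 9.08
ee_pos: [0.3958, -0.1925, 0.0429]
tool_rot: [2.315, 2.101, 0.013]
contact_force: [0.5, 0.2, 0.2]
width: -0.002
```

send_rows(plan=[[0.003,-0.002,0.004,0,0,0.03,0],[0.005,-0.001,0.002,0,0,0,0],[0.005,0,0,0,0,0,0],[0.005,0,0,0,0,0,0],[0.005,0,0,0,0,0,0]])

```text
time_s: 9.5
ee_pos: [0.3992, -0.1688, 0.0407]
tool_rot: [2.337, 2.063, 0.015]
contact_force: [-0.2, -2.1, -2.2]
width: -0.003
```

send_rows(plan=[[0.005,-0.0005,0.001,0,0,0,0],[0.005,-0.0005,0,0,0,0,0],[0.004,0,0,0,0,0,0],[0.003,0,0,0,0,0,0]])

```text
time_s: 9.83
ee_pos: [0.4016, -0.1499, 0.0403]
tool_rot: [2.334, 2.064, 0.017]
contact_force: [-0.0, -0.4, -0.2]
width: 0.002
```

send_rows(plan=[[0.003,0,0,0,0,0,0],[0.003,0,0,0,0,0,0],[0.003,0,0,0,0,0,0]])

```text
time_s: 10.08
ee_pos: [0.402, -0.1482, 0.0406]
tool_rot: [2.312, 2.07, -0.004]
contact_force: [-4.4, -18.0, -3.9]
width: -0.002
```

send_rows(plan=[[0.003,0,0,0,0,0,0],[0,0,0,0,0,0,0]])

```text
time_s: 10.25
ee_pos: [0.4018, -0.149, 0.0406]
tool_rot: [2.305, 2.07, -0.014]
contact_force: [0.8, 0.2, 0.3]
width: 0.0
```

send_rows(plan=[[-0.01,0,0,0,0,0,0],[-0.03,0,0,0,0,0,0],[-0.03,0,-0.03,0,0,0,0],[-0.02,0,-0.04,0,0,0,0],[0,0,-0.04,0,0,0,0]])

```text
time_s: 10.67
ee_pos: [0.3819, -0.2321, 0.1464]
tool_rot: [2.319, 2.092, -0.02]
contact_force: [1.6, -0.7, 0.4]
width: 0.001
```

send_rows(plan=[[0,0,-0.04,0,0,0,0],[0,0,-0.02,0,0,0,0],[0,0,0,0,0,0,0]])

```text
time_s: 10.92
ee_pos: [0.3845, -0.2348, 0.2178]
tool_rot: [2.315, 2.08, -0.011]
contact_force: [0.8, -0.1, 1.0]
width: 0.001
```

```bash
python3 - <<'E'
from h import *
o=robot.get_obs();print(o["ee_pos"],o["contact_force"])
p=cam("wrist"); P=w(p).reshape(-1,3)
b=(P[:,0]>.34)&(P[:,0]<.47)&(P[:,1]>-.3)&(P[:,1]<.1)
q=P[b&(P[:,2]>.033)&(P[:,2]<.039)&(P[:,1]<-.09)]; r=cv2.minAreaRect(q[:,:2].astype(np.float32));print("lip",r,np.percentile(q,[2,98],0))
q=P[b&(P[:,2]>.055)&(P[:,2]<.066)&(P[:,1]>-.08)]
if len(q): print("bridge",cv2.minAreaRect(q[:,:2].astype(np.float32)))
t=cam("top"); T=w(t)
for d in imaging.outline_of("dish",t)[:4]:
  q=T[d["pixels"]&(t["range_z"]>0)]; print(d["conf"],d["bbox"],np.median(q,0).round(3))
f=cv2.resize(t["frame"][205:255,185:385],(800,200),interpolation=3)
cv2.imwrite("pics/v5.png",np.vstack([f,cv2.resize(p["frame"],(640,400))[:, :][:400].copy() if 0 else np.pad(p["frame"],((0,0),(0,160),(0,0)))]))
E
```

```text
[ 0.38450724 -0.23476737  0.21778593] [ 0.82920054 -0.09888607  1.03665539]
lip ((0.40000098943710327, -0.12972739338874817), (0.013228579424321651, 0.06825282424688339), 82.51539611816406) [[ 0.3691145  -0.13810841  0.03402604]
 [ 0.43079199 -0.12154214  0.03747231]]
0.64 [225.8, 226.9, 241.7, 242.9] [0.4   0.341 0.025]
0.58 [280.4, 220.9, 292.4, 235.7] [0.42  0.154 0.011]
0.43 [236.5, 159.1, 248.5, 174.9] [0.663 0.32  0.011]
0.42 [262.6, 159.2, 274.7, 166.3] [0.676 0.218 0.011]
```

View pics/v5.png

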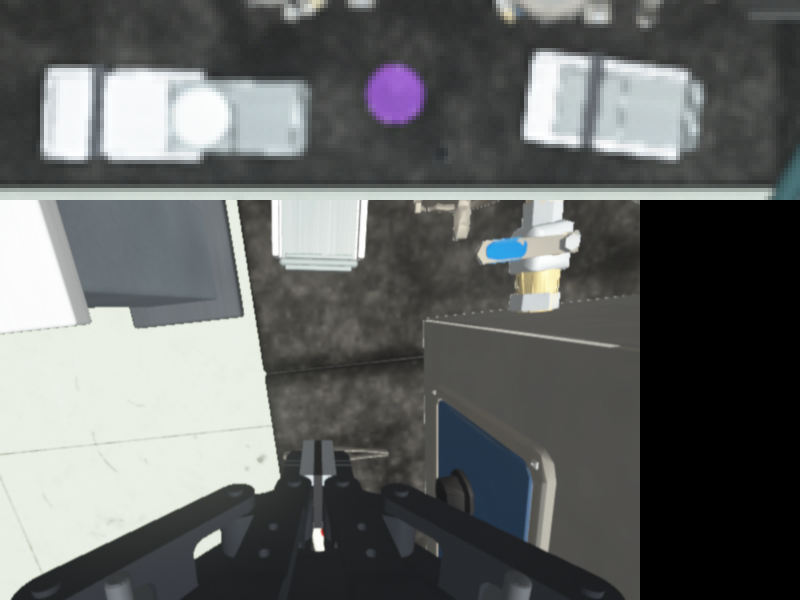

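send_rows(plan=[[0.035,0,0,0,0,0,0],[0.035,0,0,0,0,0,0],[0.01,0,0,0,0,0,0],[0,0,0,0,0,0,0]])

```text
time_s: 11.4
ee_pos: [0.385, -0.1492, 0.2001]
tool_rot: [2.338, 2.092, -0.024]
contact_force: [0.2, -0.7, -1.1]
width: -0.002
```

```bash
python3 - <<'E'
from h import *
p=cam("wrist"); P=w(p).reshape(-1,3)
b=(P[:,0]>.34)&(P[:,0]<.48)&(P[:,1]>-.3)&(P[:,1]<.1)
a=np.array([.1305,.9914])
l=P[b&(P[:,2]>.033)&(P[:,2]<.039)&(P[:,1]<-.09)]; B=P[b&(P[:,2]>.057)&(P[:,2]<.064)&(P[:,1]>-.07)]
for q in(l,B): print(len(q),np.percentile(q[:,:2]@a,[2,98]),q.mean(0))
P1=np.load("w1.npy").reshape(-1,3);b=(P1[:,0]>.34)&(P1[:,0]<.46)&(P1[:,1]>.3)&(P1[:,1]<.52); a=np.array([.015,1])
for q in(P1[b&(P1[:,2]>.033)&(P1[:,2]<.039)&(P1[:,1]<.37)],P1[b&(P1[:,2]>.057)&(P1[:,2]<.064)]): print(len(q),np.percentile(q[:,:2]@a,[2,98]))
E
```

```text
1038 [-0.08242648 -0.06983738] [ 0.39994448 -0.12928851  0.03582546]
2507 [0.01412408 0.02755932] [ 0.41264484 -0.03343564  0.06079244]
700 [0.33430359 0.34679485]
1490 [0.43087668 0.44429342]
```

```bash
python3 - <<'E'
from rig import robot
print(robot.sign_off())
E
```

```text
the job is handed in; nothing more can be done
None
```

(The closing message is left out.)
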